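# Hang the last ring gauge in its case and slide the hatch shut

## Robot

A 7-joint arm with a two-finger parallel gripper is mounted at the origin on a cart in front of the work surface, level with it; the furniture and walls round the work are solid. World frame = base frame: x ahead of the robot, y to its left, z up, the work surface at z = 0. Lengths are in m, angles in rad, forces in N, time in s.
With the tool pointing down it reaches from about 0.4 to 0.925 m from the base axis. Payload 4.1 kg.
Tool frame: the origin (TCP) lies at the very end of the fingers, on their centre line; the grasp point (between the pads) lies 19 mm behind it; z points along the fingers, x is the direction in which the jaws open and shut, and the axes are right-handed (so a half turn about z gives the same grasp; the last joint's range is limited). The gripper opens to 85 mm and grips with 20 to 120 N. Pads are 22 mm wide; open, the fingers measure 114 mm over their backs; the gripper's body (76 mm by 85 mm) begins 54 mm behind the grasp point. The pads swing forward as they close: fully open they stand 13 mm farther back than shut.
Start: joints at [-1.447, 0.398, 0.045, 1.537, -0.019, 1.207, -0.051], TCP at [0.144, 0.634, 0.205] pointing down, gripper open.
Joint ranges: [-2.82, 2.82], [-0.49, 2.23], [-1.37, 1.46], [0, 2.46], [-1.36, 4.5], [0.23, 2], [-2.94, 2.94]. Speed limits (rad/s): [2.57, 2.57, 3.14, 3.14, 3.14, 3.14, 3.14].

## Interface

Orientations are given as a 3x3 rotation matrix whose columns are the frame's x, y, z axes.
In Python, from station import ctrl gives the robot as it stands.
- The arm moves only by the tool carry_out, never from a script. Its argument "steps" is a list of rows, each a list of 4 numbers: the shift along the tool's x, y, z in m, then the turn about the tool's z in degrees. In form: [[x, y, z, twist], ...]. A call has 1 to 8 rows; each row shifts and turns the commanded pose from where the row before left it, along the tool's axes as they then stand; what a row does not reach is not made up. A row lasts 1/12 s, in which the tool goes at most 41.7 mm and 7.16 degrees, less where a joint would pass 70% of its speed; a pose out of reach is approached as far as the arm can. A call is refused whole if a number of a shift passes 0.0417 or a number of a turn 7.16, either way. A call with a gripper value outside its range is refused whole. "claw" is the opening in per cent of the stroke, from 0 (shut) to 100 (fully open), set as the call begins (left out, the last holds). The fingers move at their own pace and stop on an object; "newtons" is the grip in N (left out, the last holds). Time passes only in rows, so rows that do not move let the fingers close. It gives the time, the measured TCP pose, the force and the opening at its end, in the units of the state.
- ctrl.read_state(): the state, without advancing time (a new reading comes with each control period).
- ctrl.get_image(name): name is "scene" or "top"; returns a dict with "img" (384x512x3 uint8, red, green, blue), "fovy" (degrees; the focal length in pixels is half the picture's height over the tangent of half this angle, whatever the lens; pixels are square), "cx", "cy" (the principal point, pixels), "camera_from_world" (4x4, takes a point from world to camera coordinates). Camera axes: x right, y down, z forward; pixel columns grow to the right and rows downward; lengths in m; the calibration is good to about 2 mm. A picture is of the moment at which its call begins. There is no depth.
- ctrl.job_done(): hands the job in, once; it reports no verdict.
The state is a dict: "time_s": time; "joint_positions": joint angles; "qd": joint speeds; "joint_torque": joint torques, N m; "eef_pos": TCP position; "tcp_rot": TCP orientation; "wrist_force": force on the tool from outside, world axes, zero at the start; "ft_torque": the same for the moment, N m; "opening": opening from 0.0 (shut) to 1.0 (fully open).
Only numpy, scipy, OpenCV 4.12 (cv2) and the standard library are available. Lean on these libraries where they do the work, as an engineer would, in place of code of your own. Each camera call takes 0.05 s, during which the arm holds its last target. There are 200 camera calls.

## Task

Take the ring gauge off the small drying stand and hang it in the wooden gauge case, hooked over both bars in the free gap between the two gauges that already hang there, without shifting those two. The case's sliding hatch may be partly in the way: slide it further open first if so. Once the gauge hangs by itself, push the hatch along its track until it is fully shut against the end frame, and leave the stone, tin, bar of compound and polishing head where they are.

Things in the scene. Friction and masses are not known exactly. Their poses are not given: they have to be found in the camera images.
- gauge: Ring gauge to hang, plain steel, 0.25 kg or so. A cross arm 132 mm long (x), 12 thick (y), 10 high with a ring (72 mm outside, in the x-z plane) below it, down to z = -84 mm. At each arm end a hook turns down 14 mm, inner faces at x = -60 and +60 mm. Origin: middle of the arm's underside, which rests on the bars. z up. Starts upright, hooked over the stand's bars. Same when turned half round.
- gauge_tab (a point): Middle of the top of the gauge's grip tab: a flat upright tab 26 mm along the gauge's x, 12 mm along its y, standing 38 mm above the cross arm's top. This point is 48 mm above the gauge's origin. The neighbours have the same tab.
- neighbour_a: One of two gauges hanging in the case, loose on its bars, same shape, origin and axes as the gauge to be hung (its ring is 68 mm in diameter). This one hangs nearer the middle of the case, on the gap's -y side (case frame).
- neighbour_b: The other gauge hanging in the case, as neighbour_a, on the gap's +y side, nearer the end frame. 50 to 130 mm lie between the middle planes of the two.
- case: Wooden case fixed on the bench, 190 (x) x 440 (y) x 172 mm, walls 10 mm. Origin: centre of its underside, y along its length, z up. A fixed roof covers y below +5 mm; from y = +5 to +210 mm it is open at the top and closed by the hatch. Clear inside from x = -85 to +85 mm. Aluminium tracks along both long sides and the end frame at y = +217 mm rise to z = 172 mm.
- case_bars (a point): Point midway between the two hanging bars in the case, level with their tops, at case (0, +110, 104) mm. The bars are steel, 8 mm in diameter, along the case's y at x = -50 and +50 mm, over its whole length. A hung gauge has its origin at x = 0, z = 104 mm, its arm across the case, its ring passing down between the bars with 10 mm to spare each side.
- case_hatch (a joint): Sliding hatch: wooden panel 174 x 212 x 8 mm on the case, its top face at case z = 168 mm. 0 = fully shut against the end frame, 0.20 = fully open, in m; it opens towards the case's -y, over the fixed roof. Its leading edge lies at case y = 0.214 - value. About 3 N of friction; it stays where it is left.
- hatch_bar (a point): Middle of the top of the push bar on the hatch: a dark steel bar standing up 33 mm above the panel, 80 mm long across the case (x), 14 mm thick along the track (y). It stands 32 mm behind the leading edge of the hatch, its top at case z = 201 mm.
- stand: Drying stand fixed on the bench, steel base plate 150 (x) x 110 (y) x 10 mm with two bars of 8 mm diameter along y at x = -50 and +50 mm, tops at z = 104 mm, on thin posts. Origin: centre of its underside.
- tin_oxide: Bystander: round orange-brown powder tin, 74 mm across and 78 mm high, origin under its centre.
- compound_green: Bystander: bar of polishing compound, 51 x 107 x 30 mm, origin under its centre.
- rough_stone_2: Bystander: rough grey stone, 62 x 64 x 52 mm, origin under its centre.
- head_d: Bystander: polishing head with a cloth-covered top, 106 x 106 x 102 mm, standing near the drying stand, origin under its centre.
Things that resemble listed ones, but are neither listed nor needed, are in the scene too. What is shaped like the gauge but purple is not meant.

How it is judged:
On the way:
1. the gauge hangs by itself on both bars of the case, between its two neighbours (z of gauge in the frame of case between 0.098 and 0.11 m and x of gauge in the frame of case between -0.012 and 0.012 m and angle between gauge's own z axis and vertical below 0.2 rad and angle between the x axis of gauge and the x axis of case, either way round below 0.2 rad and y of gauge in the frame of neighbour_a above 0.012 m and y of gauge in the frame of neighbour_b below -0.012 m and contact force between the fingers and gauge below 0.05 N), for 0.2 s.
At the end, for the whole second after the job is handed in: The hatch is shut to within 4 mm of its stop; the gauge hangs at rest and released on both bars of the case (origin within 6 mm of the bar tops in height and 12 mm of the middle, turned and tilted less than 0.2 rad), between its two neighbours, its middle plane more than 12 mm from theirs (all of step 1 and value of joint case_hatch below 0.004 m and linear speed of gauge below 0.02 m/s); the robot touches nothing.
It fails at once if a gauge that already hung in the case is shifted by more than 20 mm or tipped by more than 0.5 rad (distance of any of neighbour_a, neighbour_b from where it was at the start of the episode above 0.02 m or angle between any of neighbour_a, neighbour_b's own z axis and vertical above 0.5 rad).
It fails at once if the tin, compound bar, stone or polishing head is moved by more than 20 mm (distance of any of tin_oxide, compound_green, rough_stone_2, head_d from where it was at the start of the episode above 0.02 m).
It also fails if it takes over 72 s, if anything falls off the work surface, if the arm or the gripper's body presses on something with over 40 N, if the wrist force passes 120 N, or if a joint passes its speed limit or range.

## Working session

There is one attempt and no reset: what is moved stays moved. The work goes in short steps, Python scripts to look and compute and a tool call to move; the robot and the scene stay as the last step left them, time stands still between calls to the robot, and variables do not carry over. Pictures are saved under pics/ and viewed, about 8 in all and at most 12, crops included, and the job is handed in when it is done.

Besides the shell and the picture viewer there is one more tool, called after "Request:" in YAML: its name, and indented under it one key for each argument. carry_out: Moves the arm, as the interface text tells. Its arguments: {"type":"object","properties":{"steps":{"type":"array","items":{"type":"array","items":{"type":"number"}}},"claw":{"type":"number"},"newtons":{"type":"number"}},"required":["steps"]}

```bash
ls; mkdir -p pics; cat > h.py <<'E'
import numpy as np, cv2
from station import ctrl
def shot(name,out=None):
    d=ctrl.get_image(name)
    if out: cv2.imwrite(out,d["img"][:,:,::-1])
    return d
def f(d): return d["img"].shape[0]/2/np.tan(np.radians(d["fovy"])/2)
def ray(d,u,v):
    T=np.array(d["camera_from_world"]);R=T[:3,:3];o=-R.T@T[:3,3]
    return o,R.T@np.array([(u-d["cx"])/f(d),(v-d["cy"])/f(d),1])
def onz(d,u,v,z):
    o,r=ray(d,u,v);return o+r*(z-o[2])/r[2]
def proj(d,p):
    T=np.array(d["camera_from_world"]);c=T[:3,:3]@np.array(p)+T[:3,3]
    return c[:2]/c[2]*f(d)+[d["cx"],d["cy"]]
def tri(d1,p1,d2,p2):
    o1,r1=ray(d1,*p1);o2,r2=ray(d2,*p2)
    s=np.linalg.lstsq(np.c_[r1,-r2],o2-o1,rcond=None)[0]
    a,b=o1+s[0]*r1,o2+s[1]*r2
    return (a+b)/2,np.linalg.norm(a-b)
E
python3 - <<'E'
from h import *
for n in("scene","top"):
    d=shot(n,f"pics/{n}0.png");o,_=ray(d,0,0);print(n,d["fovy"],d["cx"],d["cy"],o,f(d))
    np.save(f"{n}0.npy",d,allow_pickle=True)
s=ctrl.read_state();print(s)
E
```

```text
pics
scene 52.156008230906735 255.14766331117733 192.65763644703452 [0.19875027 0.71235892 0.99679798] 392.3018935440173
top 43.275156494445504 256.9289430350793 195.3211590116647 [0.34988015 0.04685878 1.44686178] 484.00894602209513
{'time_s': 0.1, 'joint_positions': array([-1.44697296,  0.39911039,  0.04506189,  1.5377455 , -0.01871324,
        1.20687021, -0.05069467]), 'qd': array([ 0.00173474, -0.00270869, -0.00144478, -0.00133701, -0.00016331,
       -0.00013976,  0.00177188]), 'joint_torque': array([ 3.64665742e-03, -4.76259470e+01,  1.36976067e+00, -2.54946417e+01,
        1.18591357e-02,  5.11710343e-03, -2.83182139e-06]), 'eef_pos': array([0.14349608, 0.63334748, 0.20377661]), 'tcp_rot': array([[ 2.20896823e-01,  9.75297147e-01, -2.63516107e-04],
       [ 9.75295687e-01, -2.20896949e-01, -1.69109014e-03],
       [-1.70752529e-03,  1.16550317e-04, -9.99998535e-01]]), 'wrist_force': array([-0.81554946,  0.02004735,  0.10202025]), 'ft_torque': array([-0.05950032,  0.04278556, -0.06728022]), 'opening': 1.0013537632180656}
```

View pics/scene0.png

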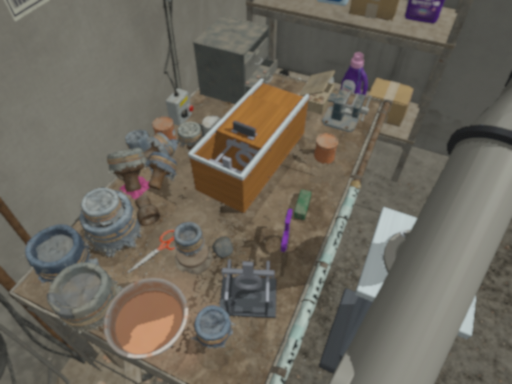

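View pics/top0.png

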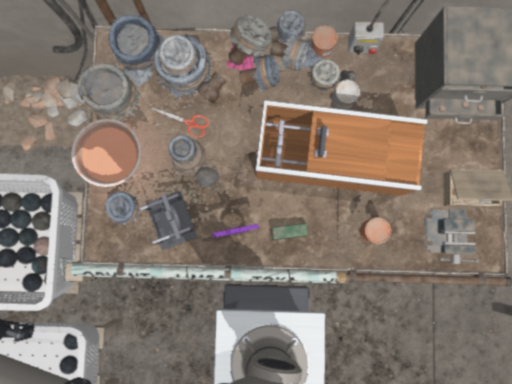

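```bash
python3 - <<'E'
from h import *
a=cv2.imread("pics/top0.png");b=cv2.imread("pics/scene0.png")
r=lambda i,x,y,w,h:cv2.resize(i[y:y+h,x:x+w],(400,300),interpolation=cv2.INTER_CUBIC)
c=np.vstack([np.hstack([r(a,250,95,100,75),r(a,130,180,100,75)]),np.hstack([r(b,185,110,100,75),r(b,200,250,100,75)])])
cv2.imwrite("pics/crop1.png",c)
E
```

```text
(no output)
```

View pics/crop1.png

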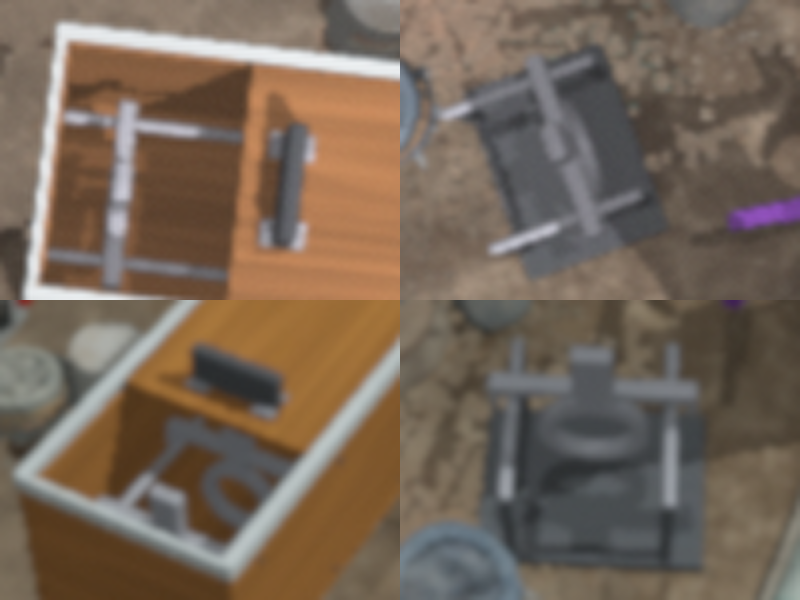

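```bash
python3 - <<'E'
from h import *
T=np.load("top0.npy",allow_pickle=True).item();S=np.load("scene0.npy",allow_pickle=True).item()
img=T["img"];hsv=cv2.cvtColor(img,cv2.COLOR_RGB2HSV)
m=((hsv[...,1]<45)&(hsv[...,2]>165)).astype(np.uint8);m[:95]=0;m[195:]=0;m[:,:245]=0;m[:,435:]=0
n,l,st,_=cv2.connectedComponentsWithStats(m,connectivity=8)
i=1+st[1:,4].argmax();ys,xs=np.where(l==i);print(st[i])
pts=np.array([onz(T,x,y,0.172)[:2] for x,y in zip(xs,ys)],np.float32)
r=cv2.minAreaRect(pts);print(r,cv2.boxPoints(r))
P=lambda u,v:onz(T,u,v,0.114)
a,b=P(163.75,195),P(178.25,238);print("gauge arm",a,b,np.linalg.norm(a-b),(a+b)/2,np.degrees(np.arctan2(*(a-b)[1::-1])))
print("tab top",onz(T,168.75,215,.152),tri(T,(168.75,215),S,(247.5,262)))
def C(u,v,z):return onz(T,250+u/4,95+v/4,z)
print("hatch edge",C(250,68,.168),C(230,298,.168));print("bar",C(300,127,.201),C(288,245,.201))
print("nb b",C(128,103,.114),C(115,283,.114),"tab",C(121,190,.152))
# nb a tab/arm in scene
Q=lambda u,v,z:onz(S,185+u/4,110+(v-300)/4,z)
print("nb b tab scene",Q(168,490,.152),"nb a arm?",Q(168,425,.114),Q(290,462,.114),"tab",Q(225,428,.152))
E
```

```text
[ 256  100  172   90 1815]
((0.615726113319397, -0.17510876059532166), (0.4421885311603546, 0.19526246190071106), 84.78060913085938) [[ 0.4983868  -0.3864048 ]
 [ 0.6928397  -0.40416777]
 [ 0.7330654   0.03618729]
 [ 0.53861254  0.05395025]]
gauge arm [0.47263687 0.30592016 0.114     ] [0.35532736 0.2607983  0.114     ] 0.12568811730020255 [0.41398211 0.28335923 0.114     ] 21.038710492017465
tab top [0.41576298 0.28271827 0.152     ] (array([0.41644638, 0.28303525, 0.1514004 ]), np.float64(0.0013631549853640608))
hatch edge [ 0.70348726 -0.09570104  0.168     ] [ 0.54635564 -0.0848467   0.168     ]
bar [ 0.65574097 -0.12542468  0.201     ] [ 0.57719141 -0.11865299  0.201     ]
nb b [ 0.69096991 -0.01647031  0.114     ] [ 0.56301907 -0.01022775  0.114     ] tab [ 0.62087012 -0.01123322  0.152     ]
nb b tab scene [ 0.62697002 -0.01377303  0.152     ] nb a arm? [ 0.68063392 -0.11294859  0.114     ] [ 0.57180848 -0.1154021   0.114     ] tab [ 0.61775698 -0.0930458   0.152     ]
```

Candidates for the gauge: steel gauge on the stand (top 169,215 / scene 248,262); neighbour_b in the case (top 280,142); neighbour_a under the hatch (scene ~240,142); the purple look-alike (top 236,231); the press-like thing at (455,235). The crop shows that the plain steel one on the stand is the one meant. Tab is at (0.416, 0.283), gauge x at 21°. The case centre is at (0.616, -0.175), yaw -5.2°. The hatch stands at about 0.128 and covers neighbour_a, so I open it first.

```bash
cat >> h.py <<'E'
yaw=np.radians(-5.2);CO=np.array([.6157,-.1751]);EX=np.array([np.cos(yaw),np.sin(yaw)]);EY=np.array([-EX[1],EX[0]])
def c2w(x,y):return CO+x*EX+y*EY
def w2c(p):r=np.array(p)[:2]-CO;return np.array([r@EX,r@EY])
def plan(*way,step=.036,tw=6.8,pos=None,ang=None):
    "way: (x,y,z,world angle deg of tool x); prints rows in tool axes, calls of 8"
    s=ctrl.read_state();p=np.array(s["eef_pos"] if pos is None else pos);R=np.array(s["tcp_rot"])
    a=np.degrees(np.arctan2(R[1,0],R[0,0])) if ang is None else ang
    rows=[]
    for x,y,z,b in way:
        t=np.array([x,y,z]);n=int(np.ceil(max(np.linalg.norm(t-p)/step,abs(b-a)/tw,1)));d=(t-p)/n;da=(b-a)/n
        for _ in range(n):
            c,q=np.cos(np.radians(a)),np.sin(np.radians(a))
            rows.append([round(c*d[0]+q*d[1],3),round(q*d[0]-c*d[1],3),round(-d[2],3),round(-da,1)]);a+=da
        p=t
    print("from",np.round(s["eef_pos"],4),"t",s["time_s"])
    for i in range(0,len(rows),8):print(str([[float(v) for v in r] for r in rows[i:i+8]]).replace(" ",""))
E
python3 - <<'E'
from h import *
p=c2w(0,.095);plan((.20,.55,.27,70),(*p,.27,-5.2))
E
```

```text
from [0.1435 0.6333 0.2038] t 0.1
[[-0.017,0.018,-0.017,1.8],[-0.017,0.019,-0.017,1.8],[-0.016,0.019,-0.017,1.8],[-0.015,0.02,-0.017,1.8],[-0.02,0.028,-0.0,3.4],[-0.019,0.029,-0.0,3.4],[-0.017,0.03,-0.0,3.4],[-0.015,0.031,-0.0,3.4]]
[[-0.013,0.032,-0.0,3.4],[-0.011,0.033,-0.0,3.4],[-0.009,0.033,-0.0,3.4],[-0.007,0.034,-0.0,3.4],[-0.005,0.034,-0.0,3.4],[-0.003,0.034,-0.0,3.4],[-0.001,0.035,-0.0,3.4],[0.001,0.035,-0.0,3.4]]
[[0.003,0.034,-0.0,3.4],[0.005,0.034,-0.0,3.4],[0.007,0.034,-0.0,3.4],[0.009,0.033,-0.0,3.4],[0.011,0.033,-0.0,3.4],[0.013,0.032,-0.0,3.4],[0.015,0.031,-0.0,3.4],[0.017,0.03,-0.0,3.4]]
[[0.018,0.029,-0.0,3.4],[0.02,0.028,-0.0,3.4]]
```

Request:
carry_out:
  steps:
    - [-0.017,0.018,-0.017,1.8]
    - [-0.017,0.019,-0.017,1.8]
    - [-0.016,0.019,-0.017,1.8]
    - [-0.015,0.02,-0.017,1.8]
    - [-0.02,0.028,0,3.4]
    - [-0.019,0.029,0,3.4]
    - [-0.017,0.03,0,3.4]
    - [-0.015,0.031,0,3.4]
  claw: 0
  newtons: 40

```text
time_s: 0.77
eef_pos: [0.2771, 0.4347, 0.2724]
tcp_rot: [[0.555, 0.832, -0.0], [0.832, -0.555, -0.0], [-0.0, -0.0, -1.0]]
wrist_force: [1.0, 0.9, 0.6]
opening: -0.004
```

Request:
carry_out:
  steps:
    - [-0.013,0.032,0,3.4]
    - [-0.011,0.033,0,3.4]
    - [-0.009,0.033,0,3.4]
    - [-0.007,0.034,0,3.4]
    - [-0.005,0.034,0,3.4]
    - [-0.003,0.034,0,3.4]
    - [-0.001,0.035,0,3.4]
    - [0.001,0.035,0,3.4]

```text
time_s: 1.43
eef_pos: [0.4334, 0.2065, 0.2725]
tcp_rot: [[0.874, 0.486, -0.0], [0.486, -0.874, 0.0], [-0.0, -0.0, -1.0]]
wrist_force: [0.2, 0.7, 0.2]
opening: -0.003
```

Request:
carry_out:
  steps:
    - [0.003,0.034,0,3.4]
    - [0.005,0.034,0,3.4]
    - [0.007,0.034,0,3.4]
    - [0.009,0.033,0,3.4]
    - [0.011,0.033,0,3.4]
    - [0.013,0.032,0,3.4]
    - [0.015,0.031,0,3.4]
    - [0.017,0.03,0,3.4]

```text
time_s: 2.1
eef_pos: [0.589, -0.0207, 0.2723]
tcp_rot: [[0.999, 0.033, -0.001], [0.033, -0.999, 0.0], [-0.001, -0.0, -1.0]]
wrist_force: [-0.1, 1.2, 0.3]
opening: -0.002
```

```bash
python3 - <<'E'
from h import *
a=c2w(0,.095);b=c2w(0,.003);plan((*a,.27,-5.2),(*a,.182,-5.2),step=.036);print(w2c([.589,-.0207]))
plan((*b,.182,-5.2),step=.012,pos=[*a,.182],ang=-5.2)
E
```

```text
from [ 0.589  -0.0207  0.2723] t 2.1
[[0.017,0.03,0.001,3.5],[0.018,0.029,0.001,3.5],[0.0,-0.0,0.029,-0.0],[0.0,-0.0,0.029,-0.0],[0.0,-0.0,0.029,-0.0]]
[-0.04058378  0.15134466]
from [ 0.589  -0.0207  0.2723] t 2.1
[[0.0,0.012,-0.0,-0.0],[0.0,0.012,-0.0,-0.0],[0.0,0.012,-0.0,-0.0],[0.0,0.012,-0.0,-0.0],[0.0,0.012,-0.0,-0.0],[0.0,0.012,-0.0,-0.0],[0.0,0.012,-0.0,-0.0],[0.0,0.012,-0.0,-0.0]]
```

Request:
carry_out:
  steps:
    - [0.017,0.03,0.001,3.5]
    - [0.018,0.029,0.001,3.5]
    - [0,0,0.029,0]
    - [0,0,0.029,0]
    - [0,0,0.029,0]
    - [0,0,0,0]

```text
time_s: 2.6
eef_pos: [0.6194, -0.0771, 0.1772]
tcp_rot: [[0.996, -0.087, -0.012], [-0.087, -0.996, 0.001], [-0.012, 0.0, -1.0]]
wrist_force: [-0.6, 0.5, -1.2]
opening: -0.005
```

Request:
carry_out:
  steps:
    - [0,0.012,0,0]
    - [0,0.012,0,0]
    - [0,0.012,0,0]
    - [0,0.012,0,0]

```text
time_s: 2.93
eef_pos: [0.6206, -0.1288, 0.186]
tcp_rot: [[0.996, -0.088, 0.004], [-0.088, -0.996, -0.001], [0.004, 0.001, -1.0]]
wrist_force: [-0.2, -1.0, 0.9]
opening: -0.0
```

Request:
carry_out:
  steps:
    - [0,0.012,0,0]
    - [0,0.012,0,0]
    - [0,0.012,0,0]
    - [0,0.007,0,0]
    - [0,0,0,0]

```text
time_s: 3.35
eef_pos: [0.6154, -0.1719, 0.184]
tcp_rot: [[0.996, -0.09, 0.0], [-0.09, -0.996, -0.001], [0.0, 0.001, -1.0]]
wrist_force: [-0.3, -0.2, -0.7]
opening: 0.001
```

```bash
python3 - <<'E'
from h import *
s=ctrl.read_state();print(s["eef_pos"],w2c(s["eef_pos"]),s["wrist_force"])
d=shot("scene");b=d["img"][:,:,::-1];x,y=185,60
cv2.imwrite("pics/push.png",cv2.resize(b[y:y+120,x:x+160],(800,600),interpolation=cv2.INTER_CUBIC))
E
```

```text
[ 0.61536541 -0.17185414  0.18396465] [-0.00062739  0.00320217] [-0.26872054 -0.17495108 -0.73381995]
```

View pics/push.png

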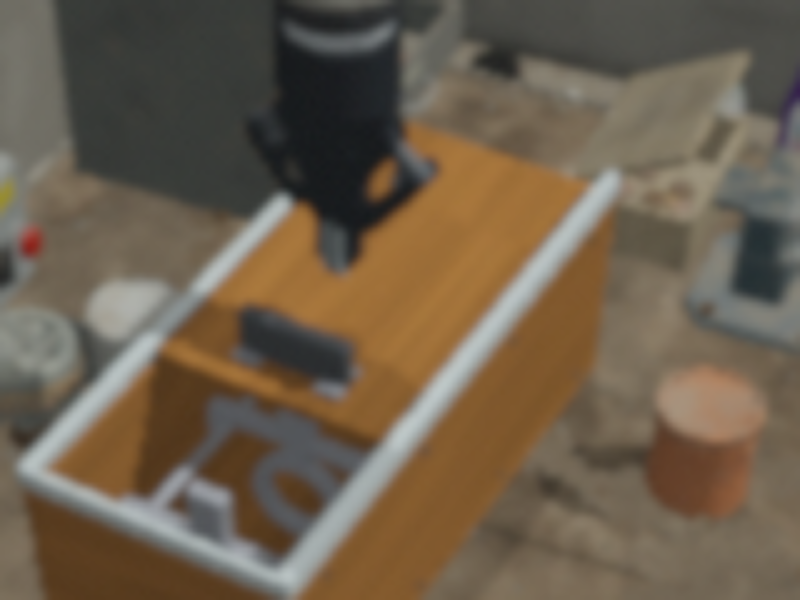

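```bash
python3 - <<'E'
from h import *
s=ctrl.read_state();d=shot("scene");t=shot("top")
print("tcp proj",proj(d,s["eef_pos"]),proj(t,s["eef_pos"]))
T=np.load("top0.npy",allow_pickle=True).item()
# bar top middle: top crop (294,187), scene crop bar top edge mid (237,360)
print(tri(T,(250+294/4,95+187/4),d,(185+297/5,60+328/5)))
i=t["img"][:,:,::-1];print(np.linalg.norm(np.array(t["camera_from_world"])-np.array(T["camera_from_world"])))
cv2.imwrite("pics/top1.png",cv2.resize(i[90:195,250:390],(800,600),interpolation=cv2.INTER_CUBIC))
E
```

```text
tcp proj [252.15284618 119.71038493] [340.72639835 143.54274306]
(array([ 0.61830897, -0.12236549,  0.19533698]), np.float64(0.0029272595756982427))
0.0
```

View pics/top1.png

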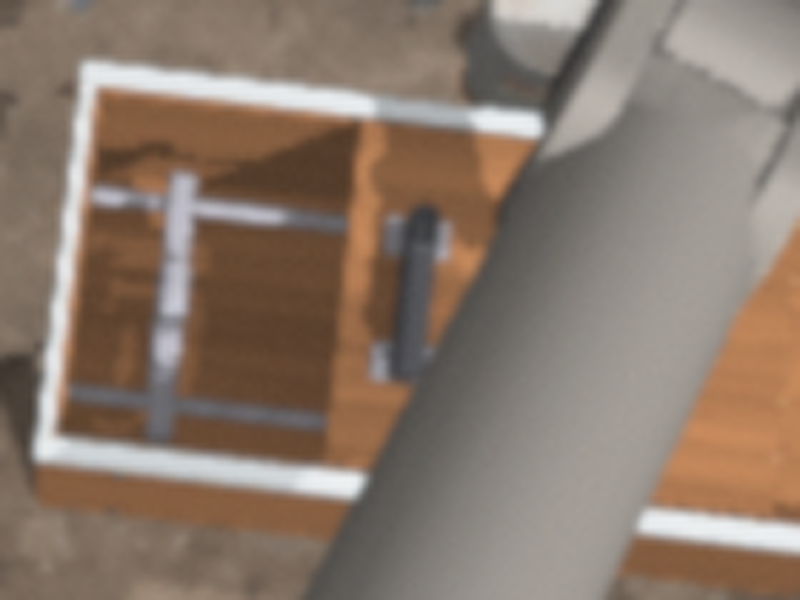

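The picture shows the closed fingers beyond the bar (scene 252,113, about 6 px above the projected TCP) and the hatch unmoved. The fingers passed over the bar, so the real tip sits about 20 mm higher than reported. I'll calibrate by touching the panel gently.

Request:
carry_out:
  steps:
    - [0,0,0.004,0]
    - [0,0,0.004,0]
    - [0,0,0.004,0]
    - [0,0,0,0]

```text
time_s: 3.83
eef_pos: [0.6155, -0.1679, 0.1703]
tcp_rot: [[0.996, -0.086, -0.002], [-0.086, -0.996, 0.001], [-0.002, -0.001, -1.0]]
wrist_force: [-0.2, 0.9, 0.1]
opening: -0.004
```

Request:
carry_out:
  steps:
    - [0,0,0.003,0]
    - [0,0,0.003,0]
    - [0,0,0,0]

```text
time_s: 4.08
eef_pos: [0.6157, -0.1686, 0.1649]
tcp_rot: [[0.996, -0.086, -0.001], [-0.086, -0.996, 0.0], [-0.001, -0.0, -1.0]]
wrist_force: [0.4, 1.6, -0.7]
opening: -0.003
```

Request:
carry_out:
  steps:
    - [0,0,0.003,0]
    - [0,0,0.003,0]
    - [0,0,0.003,0]
    - [0,0,0,0]

```text
time_s: 4.42
eef_pos: [0.6156, -0.1687, 0.1559]
tcp_rot: [[0.996, -0.087, -0.001], [-0.087, -0.996, 0.0], [-0.001, -0.0, -1.0]]
wrist_force: [-0.2, 0.6, -0.1]
opening: -0.002
```

Request:
carry_out:
  steps:
    - [0,0,0.003,0]
    - [0,0,0.003,0]
    - [0,0,0,0]

```text
time_s: 4.67
eef_pos: [0.6157, -0.1686, 0.15]
tcp_rot: [[0.996, -0.086, -0.001], [-0.086, -0.996, 0.0], [-0.001, -0.0, -1.0]]
wrist_force: [0.7, 0.4, 0.1]
opening: 0.001
```

Request:
carry_out:
  steps:
    - [0,0,0.002,0]
    - [0,0,0.002,0]
    - [0,0,0,0]

```text
time_s: 4.92
eef_pos: [0.6158, -0.1687, 0.1462]
tcp_rot: [[0.996, -0.086, -0.001], [-0.086, -0.996, 0.0], [-0.001, -0.0, -1.0]]
wrist_force: [0.2, -0.0, 0.8]
opening: -0.002
```

Request:
carry_out:
  steps:
    - [0,0,0.002,0]
    - [0,0,0.002,0]
    - [0,0,0,0]

```text
time_s: 5.17
eef_pos: [0.6158, -0.1687, 0.1422]
tcp_rot: [[0.996, -0.086, -0.001], [-0.086, -0.996, 0.0], [-0.001, -0.0, -1.0]]
wrist_force: [0.3, -0.0, -1.4]
opening: 0.004
```

```bash
python3 - <<'E'
from h import *
s=ctrl.read_state();d=shot("scene");print(s["eef_pos"],s["wrist_force"],proj(d,s["eef_pos"]))
b=d["img"][:,:,::-1];cv2.imwrite("pics/tip.png",cv2.resize(b[85:145,215:295],(800,600),interpolation=cv2.INTER_CUBIC))
E
```

```text
[ 0.61582889 -0.1687048   0.14221189] [ 0.30761799 -0.0388823  -1.44686754] [252.03879716 129.9059149 ]
```

View pics/tip.png

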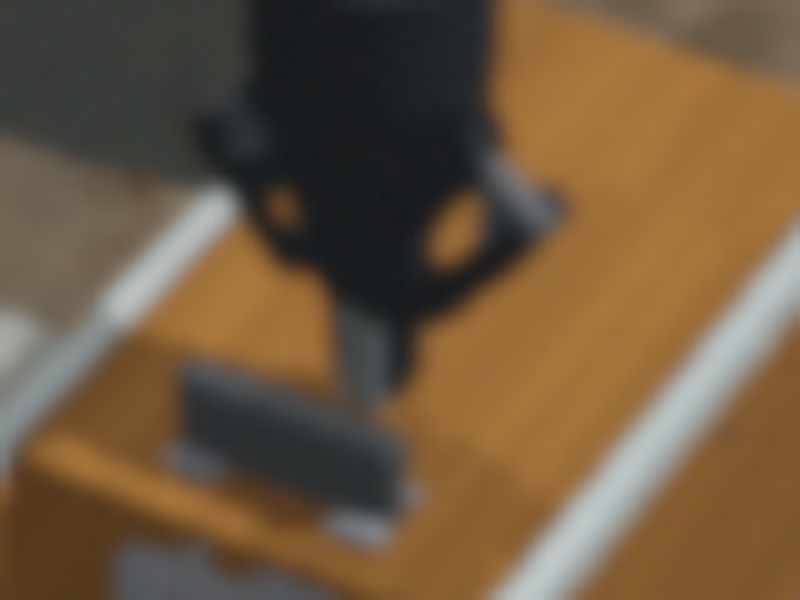

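Request:
carry_out:
  steps:
    - [0,0,0.002,0]
    - [0,0,0.002,0]
    - [0,0,0,0]

```text
time_s: 5.47
eef_pos: [0.6164, -0.169, 0.1415]
tcp_rot: [[0.996, -0.087, 0.001], [-0.087, -0.996, 0.001], [0.001, -0.001, -1.0]]
wrist_force: [-4.4, 2.7, 14.0]
opening: -0.002
```

Request:
carry_out:
  steps:
    - [0,0,0.002,0]
    - [0,0,0.001,0]
    - [0,0,0,0]

```text
time_s: 5.72
eef_pos: [0.6165, -0.1697, 0.1414]
tcp_rot: [[0.996, -0.087, 0.002], [-0.087, -0.996, 0.002], [0.002, -0.002, -1.0]]
wrist_force: [-10.6, 3.4, 27.2]
opening: 0.003
```

Contact came at a reported z of 0.1418 with the panel at 0.168, so the real tip is 26 mm above the reported TCP, which agrees with the pixels. I'll allow for that and retry.

Request:
carry_out:
  steps:
    - [0,0,-0.015,0]
    - [0,0,-0.025,0]
    - [0,0,-0.03,0]
    - [0,0,0,0]

```text
time_s: 6.05
eef_pos: [0.6194, -0.1707, 0.2119]
tcp_rot: [[0.996, -0.087, 0.01], [-0.087, -0.996, -0.002], [0.01, 0.001, -1.0]]
wrist_force: [0.7, -0.9, 1.1]
opening: 0.002
```

Request:
carry_out:
  steps:
    - [0,-0.03,0,0]
    - [0,-0.03,0,0]
    - [0,-0.032,0,0]
    - [0,0,0,0]

```text
time_s: 6.38
eef_pos: [0.6257, -0.0674, 0.2049]
tcp_rot: [[0.997, -0.076, 0.0], [-0.076, -0.997, 0.006], [-0.0, -0.006, -1.0]]
wrist_force: [0.2, 2.0, -0.7]
opening: -0.0
```

```bash
python3 - <<'E'
from h import *
print(w2c(ctrl.read_state()["eef_pos"]))
a=c2w(0,.095);plan((*a,.156,-5.2),step=.025)
E
```

```text
[0.00022088 0.1081617 ]
from [ 0.6257 -0.0674  0.2049] t 6.3833
[[-0.0,0.004,0.016,0.3],[-0.0,0.004,0.016,0.3],[-0.0,0.004,0.016,0.3]]
```

Request:
carry_out:
  steps:
    - [0,0,0.018,0]
    - [0,0,0.016,0]
    - [0,0,0.01,0]
    - [0,0,0.005,0]
    - [0,0,0,0]
    - [0,0,0,0]

```text
time_s: 6.88
eef_pos: [0.6243, -0.0775, 0.157]
tcp_rot: [[0.996, -0.087, 0.0], [-0.087, -0.996, -0.0], [0.0, 0.0, -1.0]]
wrist_force: [-0.4, 0.1, -0.3]
opening: 0.002
```

Request:
carry_out:
  steps:
    - [0,0.008,0,0]
    - [0,0.01,0,0]
    - [0,0.01,0,0]
    - [0,0.01,0,0]
    - [0,0.01,0,0]

```text
time_s: 7.3
eef_pos: [0.6203, -0.125, 0.1575]
tcp_rot: [[0.996, -0.086, 0.001], [-0.086, -0.996, 0.002], [0.001, -0.002, -1.0]]
wrist_force: [-0.1, 4.3, 2.1]
opening: -0.003
```

Request:
carry_out:
  steps:
    - [0,0.01,0,0]
    - [0,0.01,0,0]
    - [0,0.01,0,0]
    - [0,0.008,0,0]
    - [0,0.005,0,0]
    - [0,0.003,0,0]
    - [0,0,0,0]

```text
time_s: 7.88
eef_pos: [0.6155, -0.1726, 0.1565]
tcp_rot: [[0.996, -0.088, -0.0], [-0.088, -0.996, -0.002], [-0.0, 0.002, -1.0]]
wrist_force: [-0.3, 0.6, -0.2]
opening: 0.001
```

```bash
python3 - <<'E'
from h import *
s=ctrl.read_state();print(s["eef_pos"],w2c(s["eef_pos"]),s["wrist_force"])
T=np.load("top0.npy",allow_pickle=True).item();p=w2c(s["eef_pos"])
z=s["eef_pos"][2]
plan((*c2w(0,.06),.175,-5.2),(*c2w(0.02,.09),.27,-5.2),(.52,.10,.28,10),(.4164,.283,.28,21))
E
```

```text
[ 0.61553471 -0.1726242   0.15654277] [-0.000389    0.00245063] [-0.27145976  0.6080536  -0.15283801]
from [ 0.6155 -0.1726  0.1565] t 7.8833
[[0.0,-0.029,-0.009,0.1],[0.0,-0.029,-0.009,0.1],[0.007,-0.01,-0.032,-0.0],[0.007,-0.01,-0.032,-0.0],[0.007,-0.01,-0.032,-0.0],[-0.02,-0.025,-0.001,-2.2],[-0.019,-0.026,-0.001,-2.2],[-0.018,-0.026,-0.001,-2.2]]
[[-0.017,-0.027,-0.001,-2.2],[-0.016,-0.028,-0.001,-2.2],[-0.015,-0.028,-0.001,-2.2],[-0.014,-0.029,-0.001,-2.2],[-0.012,-0.033,-0.0,-1.8],[-0.011,-0.033,-0.0,-1.8],[-0.01,-0.034,-0.0,-1.8],[-0.008,-0.034,-0.0,-1.8]]
[[-0.007,-0.034,-0.0,-1.8],[-0.006,-0.034,-0.0,-1.8]]
```

Move up and away to above the stand, opening the gripper.

Request:
carry_out:
  steps:
    - [0,-0.029,-0.009,0]
    - [0,-0.029,-0.009,0]
    - [0.007,-0.01,-0.032,0]
    - [0.007,-0.01,-0.032,0]
    - [0.007,-0.01,-0.032,0]
    - [-0.02,-0.025,0,-2.2]
    - [-0.019,-0.026,0,-2.2]
    - [-0.018,-0.026,0,-2.2]
  claw: 100

```text
time_s: 8.55
eef_pos: [0.5907, -0.006, 0.2705]
tcp_rot: [[1.0, 0.029, 0.0], [0.029, -1.0, -0.003], [0.0, 0.003, -1.0]]
wrist_force: [-1.0, 0.7, 0.7]
opening: 0.996
```

Request:
carry_out:
  steps:
    - [-0.017,-0.027,0,-2.2]
    - [-0.016,-0.028,0,-2.2]
    - [-0.015,-0.028,0,-2.2]
    - [-0.014,-0.029,0,-2.2]
    - [-0.012,-0.033,0,-1.8]
    - [-0.011,-0.033,0,-1.8]
    - [-0.01,-0.032,0,-1.8]
    - [-0.008,-0.025,0,-1.8]

```text
time_s: 9.22
eef_pos: [0.4508, 0.2132, 0.2701]
tcp_rot: [[0.952, 0.307, 0.0], [0.307, -0.952, -0.001], [-0.0, 0.001, -1.0]]
wrist_force: [0.6, 0.9, -0.2]
opening: 0.999
```

```bash
python3 - <<'E'
from h import *
t=shot("top");d=shot("scene");np.save("top1.npy",t,allow_pickle=True);np.save("scene1.npy",d,allow_pickle=True)
a=t["img"][:,:,::-1];b=d["img"][:,:,::-1]
r=lambda i,x,y:cv2.resize(i[y:y+75,x:x+100],(400,300),interpolation=cv2.INTER_CUBIC)
cv2.imwrite("pics/case2.png",np.vstack([np.hstack([r(a,250,95),r(b,185,110)]),np.hstack([r(a,130,180),r(b,200,230)])]))
plan((.4164,.283,.28,21))
E
```

```text
from [0.4494 0.2157 0.2698] t 9.3167
[[-0.003,-0.025,-0.003,-0.9],[-0.003,-0.025,-0.003,-0.9],[-0.003,-0.025,-0.003,-0.9]]
```

View pics/case2.png

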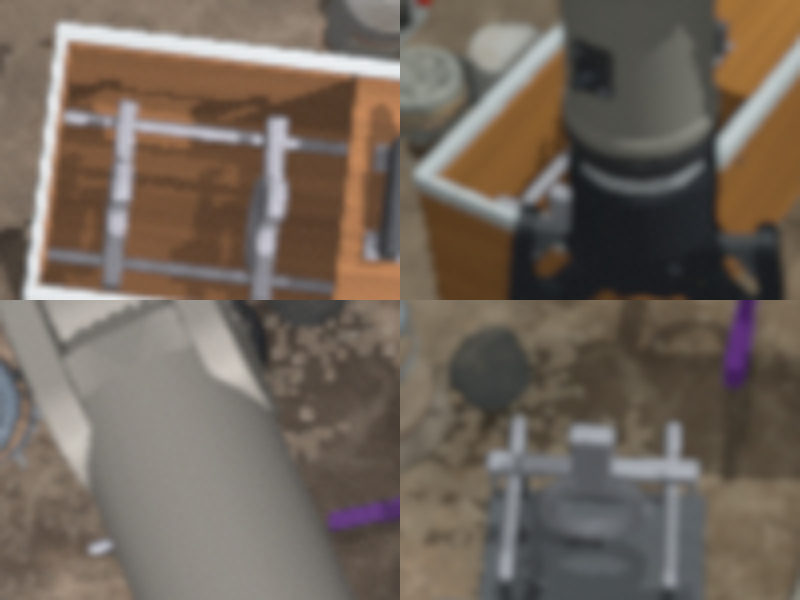

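Request:
carry_out:
  steps:
    - [-0.003,-0.025,0,-0.9]
    - [-0.003,-0.025,0,-0.9]
    - [-0.003,-0.02,0,-0.9]
    - [0,0,0,0]
    - [0,0,0,0]

```text
time_s: 9.73
eef_pos: [0.4213, 0.2753, 0.2702]
tcp_rot: [[0.937, 0.349, 0.0], [0.349, -0.937, -0.002], [-0.0, 0.002, -1.0]]
wrist_force: [0.1, -0.7, -0.4]
opening: 1.002
```

```bash
python3 - <<'E'
from h import *
T=np.load("top1.npy",allow_pickle=True).item()
C=lambda u,v,z:onz(T,250+u/4,95+v/4,z)
for n,q in dict(a=[(278,120),(262,297)],b=[(128,103),(113,283)]).items():
    p=[w2c(C(*k,.114)) for k in q];print(n,np.round(p,4),np.mean(p,0))
print("tabs",w2c(C(272,208,.152)),w2c(C(121,190,.152)),"edge",w2c(C(352,150,.168)))
# light/blue check of finger tips in scene: gauge tab pixel now
S=np.load("scene1.npy",allow_pickle=True).item()
print("tab ctr scene",onz(S,200+192/4,230+(432-300)/4,.152))
plan((.4164,.283,.18,21),step=.03)
E
```

```text
a [[ 0.0609  0.0589]
 [-0.0652  0.0568]] [-0.00213171  0.05784528]
b [[ 0.0606  0.1648]
 [-0.0676  0.1608]] [-0.00349377  0.16279995]
tabs [-0.00996333  0.06049487] [-0.00970282  0.16366095] edge [0.03230789 0.01293107]
tab ctr scene [0.414667   0.28548298 0.152     ]
from [0.4213 0.2753 0.2702] t 9.7333
[[-0.0,-0.002,0.023,-0.1],[-0.0,-0.002,0.023,-0.1],[-0.0,-0.002,0.023,-0.1],[-0.0,-0.002,0.023,-0.1]]
```

Request:
carry_out:
  steps:
    - [-0.002,-0.01,0.025,-0.3]
    - [0,0,0.03,-0.3]
    - [0,0,0.03,0]
    - [0,0,0.02,0]
    - [0,0,0.01,0]
    - [0,0,0,0]

```text
time_s: 10.23
eef_pos: [0.4155, 0.2814, 0.1536]
tcp_rot: [[0.935, 0.355, -0.003], [0.355, -0.935, -0.004], [-0.004, 0.003, -1.0]]
wrist_force: [-0.4, -0.1, 0.1]
opening: 1.0
```

```bash
python3 - <<'E'
from h import *
plan((.4158,.2835,.092,21),step=.015)
d=shot("scene");s=ctrl.read_state();p=s["eef_pos"];R=s["tcp_rot"]
print(s["wrist_force"],proj(d,p+[0,0,.026]))
b=d["img"][:,:,::-1];cv2.imwrite("pics/app.png",cv2.resize(b[210:300,190:310],(800,600),interpolation=cv2.INTER_CUBIC))
E
```

```text
from [0.4155 0.2814 0.1536] t 10.2333
[[0.0,-0.0,0.012,-0.0],[0.0,-0.0,0.012,-0.0],[0.0,-0.0,0.012,-0.0],[0.0,-0.0,0.012,-0.0],[0.0,-0.0,0.012,-0.0]]
[-0.33027673 -0.05501902 -0.37408266] [247.62694347 255.54599115]
```

View pics/app.png

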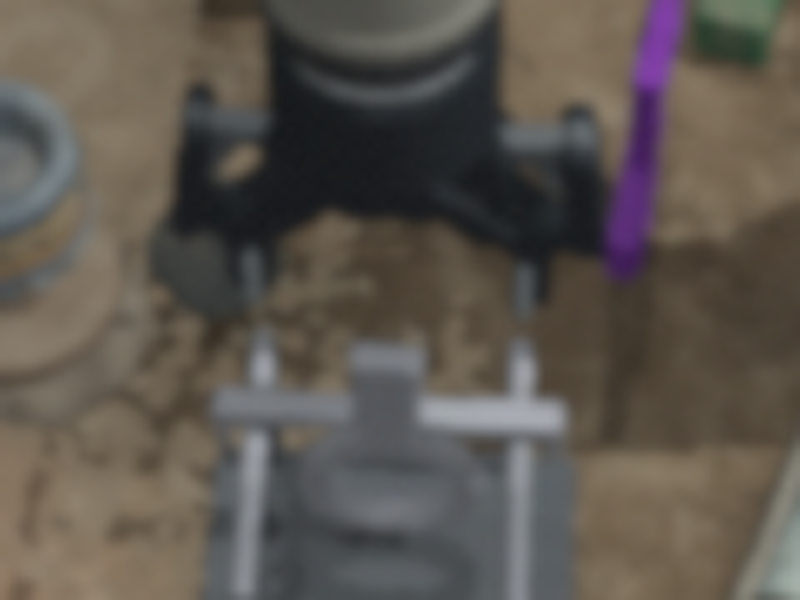

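Fingers straddle the tab, centred (finger tips at u 255 and 525, tab at 388 in the crop). Now lower and grip.

Request:
carry_out:
  steps:
    - [0,0,0.015,0]
    - [0,0,0.015,0]
    - [0,0,0.012,0]
    - [0,0,0.008,0]
    - [0,0,0.005,0]
    - [0,0,0.004,0]
    - [0,0,0,0]

```text
time_s: 10.87
eef_pos: [0.4164, 0.284, 0.0969]
tcp_rot: [[0.934, 0.357, 0.0], [0.357, -0.934, 0.0], [0.0, -0.0, -1.0]]
wrist_force: [0.1, -0.5, -0.7]
opening: 1.002
```

Request:
carry_out:
  steps:
    - [0,0,0,0]
    - [0,0,0,0]
    - [0,0,0,0]
    - [0,0,0,0]
    - [0,0,0,0]
    - [0,0,0,0]
  claw: 0
  newtons: 60

```text
time_s: 11.37
eef_pos: [0.4166, 0.2843, 0.0973]
tcp_rot: [[0.934, 0.357, 0.001], [0.357, -0.934, 0.001], [0.001, -0.001, -1.0]]
wrist_force: [-0.5, -0.5, 2.9]
opening: 0.29
```

Request:
carry_out:
  steps:
    - [0,0,-0.008,0]
    - [0,0,-0.015,0]
    - [0,0,-0.025,0]
    - [0,0,-0.03,0]
    - [0,0,-0.03,0]
    - [0,0,-0.03,0]
    - [0,0,-0.03,0]
    - [0,0,-0.02,0]

```text
time_s: 12.03
eef_pos: [0.4165, 0.2838, 0.2875]
tcp_rot: [[0.934, 0.357, 0.002], [0.357, -0.934, 0.002], [0.002, -0.001, -1.0]]
wrist_force: [0.6, 0.4, -3.2]
opening: 0.292
```

```bash
python3 - <<'E'
from h import *
s=ctrl.read_state();print(s["eef_pos"],s["opening"],s["wrist_force"])
g=c2w(-.001,.1105);print(g);plan((.50,.13,.288,8),(*g,.288,-5.2),step=.03)
E
```

```text
[0.41646878 0.28380913 0.28745527] 0.29188743010647367 [ 0.64257008  0.39388221 -3.18436331]
[ 0.62471902 -0.06496414]
from [0.4165 0.2838 0.2875] t 12.0333
[[0.004,0.029,-0.0,2.2],[0.005,0.029,-0.0,2.2],[0.006,0.029,-0.0,2.2],[0.007,0.028,-0.0,2.2],[0.008,0.028,-0.0,2.2],[0.009,0.028,-0.0,2.2],[0.012,0.026,-0.0,1.6],[0.013,0.026,-0.0,1.6]]
[[0.014,0.026,-0.0,1.6],[0.014,0.025,-0.0,1.6],[0.015,0.025,-0.0,1.6],[0.016,0.024,-0.0,1.6],[0.016,0.024,-0.0,1.6],[0.017,0.023,-0.0,1.6]]
```

Wrist force z is −3.2 N, about the gauge's weight (0.25 kg), and the opening is 25 mm: held. Carrying it to the case.

Request:
carry_out:
  steps:
    - [0.004,0.029,0,2.2]
    - [0.005,0.029,0,2.2]
    - [0.006,0.029,0,2.2]
    - [0.007,0.028,0,2.2]
    - [0.008,0.028,0,2.2]
    - [0.009,0.028,0,2.2]
    - [0.012,0.026,0,1.6]
    - [0.013,0.026,0,1.6]

```text
time_s: 12.7
eef_pos: [0.53, 0.0791, 0.2843]
tcp_rot: [[0.997, 0.078, -0.002], [0.078, -0.997, 0.0], [-0.002, -0.0, -1.0]]
wrist_force: [0.9, 0.3, -3.8]
opening: 0.292
```

Request:
carry_out:
  steps:
    - [0.014,0.026,0,1.6]
    - [0.014,0.025,0,1.6]
    - [0.015,0.025,0,1.6]
    - [0.016,0.024,0,1.6]
    - [0.013,0.018,0,1.6]
    - [0,0,0,0]
    - [0,0,0,0]

```text
time_s: 13.28
eef_pos: [0.605, -0.0373, 0.2839]
tcp_rot: [[0.998, -0.064, -0.002], [-0.064, -0.998, -0.001], [-0.002, 0.001, -1.0]]
wrist_force: [0.6, 0.4, -3.6]
opening: 0.296
```

```bash
python3 - <<'E'
from h import *
g=c2w(-.001,.1105);plan((*g,.285,-5.2),step=.03)
t=shot("top");d=shot("scene");a=t["img"][:,:,::-1];b=d["img"][:,:,::-1]
s=ctrl.read_state();print(w2c(s["eef_pos"]),s["opening"])
r=lambda i,x,y:cv2.resize(i[y:y+75,x:x+100],(400,300),interpolation=cv2.INTER_CUBIC)
cv2.imwrite("pics/over.png",np.hstack([r(a,250,95),r(b,180,90)]))
E
```

```text
from [ 0.605  -0.0373  0.2839] t 13.2833
[[0.011,0.013,-0.001,0.8],[0.011,0.013,-0.001,0.8]]
[-0.02350594  0.13913906] 0.2886057542099467
```

View pics/over.png

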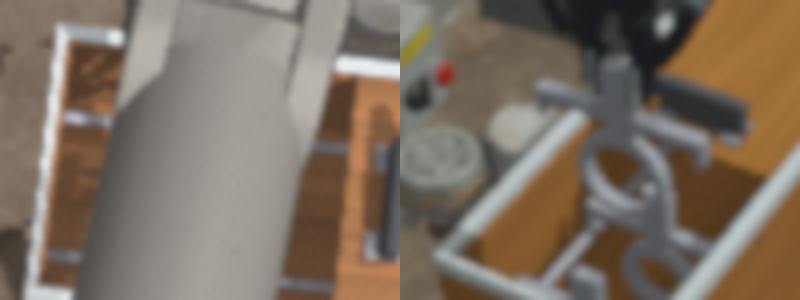

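Request:
carry_out:
  steps:
    - [0.011,0.013,0,0.8]
    - [0.008,0.009,0,0.8]
    - [0.003,0.004,0,0]
    - [0,0,0,0]
    - [0,0,0,0]

```text
time_s: 13.8
eef_pos: [0.6255, -0.0627, 0.2846]
tcp_rot: [[0.996, -0.088, -0.001], [-0.088, -0.996, 0.001], [-0.001, -0.001, -1.0]]
wrist_force: [-0.1, 0.7, -3.3]
opening: 0.29
```

```bash
python3 - <<'E'
from h import *
s=ctrl.read_state();print(w2c(s["eef_pos"]),s["opening"]);plan((*c2w(-.001,.1105),.16,-5.2),step=.025)
E
```

```text
[-0.00044176  0.11278444] 0.2903900503339171
from [ 0.6255 -0.0627  0.2846] t 13.8
[[-0.0,0.0,0.025,0.0],[-0.0,0.0,0.025,0.0],[-0.0,0.0,0.025,0.0],[-0.0,0.0,0.025,0.0],[-0.0,0.0,0.025,0.0]]
```

Request:
carry_out:
  steps:
    - [-0.001,0.002,0.02,0.1]
    - [0,0,0.025,0]
    - [0,0,0.025,0]
    - [0,0,0.025,0]
    - [0,0,0.02,0]
    - [0,0,0.01,0]
    - [0,0,0,0]

```text
time_s: 14.38
eef_pos: [0.6226, -0.0634, 0.1572]
tcp_rot: [[0.996, -0.089, -0.005], [-0.089, -0.996, 0.001], [-0.005, -0.001, -1.0]]
wrist_force: [-1.2, -0.8, -4.6]
opening: 0.291
```

Request:
carry_out:
  steps:
    - [0,0,0.012,0]
    - [0,0,0.012,0]
    - [0,0,0.01,0]
    - [0,0,0.008,0]
    - [0,0,0,0]
    - [0,0,0,0]

```text
time_s: 14.88
eef_pos: [0.6244, -0.0649, 0.1172]
tcp_rot: [[0.996, -0.09, -0.001], [-0.09, -0.996, 0.0], [-0.001, -0.0, -1.0]]
wrist_force: [0.0, 1.1, -2.9]
opening: 0.293
```

Request:
carry_out:
  steps:
    - [0,0,0.004,0]
    - [0,0,0.004,0]
    - [0,0,0.004,0]
    - [0,0,0,0]
    - [0,0,0,0]

```text
time_s: 15.3
eef_pos: [0.6244, -0.0648, 0.1054]
tcp_rot: [[0.996, -0.09, -0.001], [-0.09, -0.996, 0.0], [-0.001, -0.0, -1.0]]
wrist_force: [-0.1, 0.3, -2.9]
opening: 0.289
```

Request:
carry_out:
  steps:
    - [0,0,0.003,0]
    - [0,0,0.003,0]
    - [0,0,0,0]
    - [0,0,0,0]

```text
time_s: 15.63
eef_pos: [0.6244, -0.0649, 0.0994]
tcp_rot: [[0.996, -0.09, -0.001], [-0.09, -0.996, 0.0], [-0.001, -0.0, -1.0]]
wrist_force: [-0.7, 0.2, -3.5]
opening: 0.294
```

Request:
carry_out:
  steps:
    - [0,0,0.001,0]
    - [0,0,0.001,0]
    - [0,0,0.001,0]
    - [0,0,0,0]
    - [0,0,0,0]

```text
time_s: 16.05
eef_pos: [0.6249, -0.065, 0.0974]
tcp_rot: [[0.996, -0.09, 0.001], [-0.09, -0.996, 0.0], [0.001, -0.0, -1.0]]
wrist_force: [-2.2, 0.0, 2.7]
opening: 0.292
```

Seated at 0.0974, as on the stand. Release and rise.

Request:
carry_out:
  steps:
    - [0,0,0,0]
    - [0,0,0,0]
    - [0,0,0,0]
    - [0,0,0,0]
  claw: 70

```text
time_s: 16.38
eef_pos: [0.6249, -0.065, 0.0968]
tcp_rot: [[0.996, -0.09, 0.001], [-0.09, -0.996, -0.0], [0.001, 0.0, -1.0]]
wrist_force: [0.3, 0.1, -0.3]
opening: 0.699
```

Request:
carry_out:
  steps:
    - [0,0,-0.01,0]
    - [0,0,-0.02,0]
    - [0,0,-0.03,0]
    - [0,0,-0.035,0]
    - [0,0,-0.035,0]
    - [0,0,-0.03,0]
    - [0,0,0,0]

```text
time_s: 16.97
eef_pos: [0.6285, -0.0666, 0.2648]
tcp_rot: [[0.996, -0.09, 0.013], [-0.09, -0.996, -0.001], [0.013, -0.001, -1.0]]
wrist_force: [0.6, -1.5, 0.7]
opening: 0.703
```

```bash
python3 - <<'E'
from h import *
s=ctrl.read_state();print(s["eef_pos"],w2c(s["eef_pos"]),s["opening"],s["wrist_force"])
plan((*c2w(0,-.0),.25,-5.2),(*c2w(0,-.07),.25,-5.2),(*c2w(0,-.07),.156,-5.2),step=.03)
E
```

```text
[ 0.6285353  -0.06658091  0.26476611] [0.00294711 0.10923577] 0.7034651407255605 [ 0.64008576 -1.47920272  0.72704649]
from [ 0.6285 -0.0666  0.2648] t 16.9667
[[-0.001,0.027,0.004,0.0],[-0.001,0.027,0.004,0.0],[-0.001,0.027,0.004,0.0],[-0.001,0.027,0.004,0.0],[-0.0,0.023,-0.0,-0.0],[-0.0,0.023,-0.0,-0.0],[-0.0,0.023,-0.0,-0.0],[0.0,-0.0,0.024,-0.0]]
[[0.0,-0.0,0.024,-0.0],[0.0,-0.0,0.024,-0.0],[0.0,-0.0,0.024,-0.0]]
```

Request:
carry_out:
  steps:
    - [-0.001,0.027,0.003,0]
    - [0,0.027,0.003,0]
    - [0,0.027,0.003,0]
    - [0,0.027,0.003,0]
    - [0,0.025,0,0]
    - [0,0.023,0,0]
    - [0,0.02,0,0]
    - [0,0,0,0]
  claw: 0

```text
time_s: 17.63
eef_pos: [0.6054, -0.2466, 0.2453]
tcp_rot: [[0.995, -0.098, -0.001], [-0.098, -0.995, -0.004], [-0.0, 0.004, -1.0]]
wrist_force: [-0.7, -0.7, 0.8]
opening: 0.003
```

Request:
carry_out:
  steps:
    - [0,0,0,0]
    - [0,0,0.02,0]
    - [0,0,0.025,0]
    - [0,0,0.025,0]
    - [0,0,0.015,0]
    - [0,0,0.005,0]
    - [0,0,0,0]
    - [0,0,0,0]

```text
time_s: 18.3
eef_pos: [0.6087, -0.2394, 0.1555]
tcp_rot: [[0.996, -0.089, 0.001], [-0.089, -0.996, 0.0], [0.001, -0.0, -1.0]]
wrist_force: [-0.6, -0.6, 0.9]
opening: -0.002
```

```bash
python3 - <<'E'
from h import *
s=ctrl.read_state();print(s["eef_pos"],w2c(s["eef_pos"]),s["opening"],s["wrist_force"])
t=shot("top");d=shot("scene");np.save("top2.npy",t,allow_pickle=True);a=t["img"][:,:,::-1];b=d["img"][:,:,::-1]
r=lambda i,x,y:cv2.resize(i[y:y+75,x:x+100],(400,300),interpolation=cv2.INTER_CUBIC)
cv2.imwrite("pics/hung.png",np.hstack([r(a,250,95),r(b,185,100)]))
E
```

```text
[ 0.60869155 -0.23940812  0.15546212] [-0.00115119 -0.06467865] -0.0022425609165288205 [-0.56406755 -0.63891228  0.884886  ]
```

View pics/hung.png

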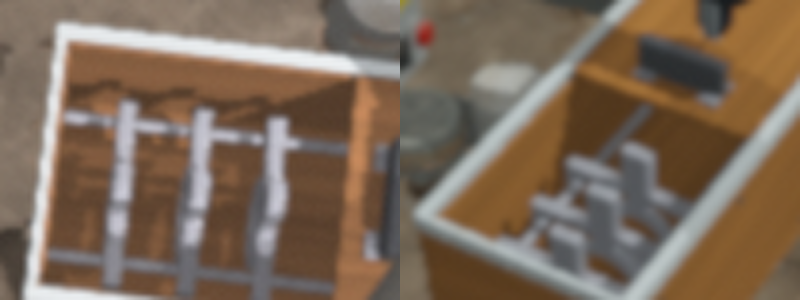

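The gauge hangs midway between the neighbours (top crop 195,200) and the neighbours have not moved. Pushing the hatch shut now.

Request:
carry_out:
  steps:
    - [0,-0.01,0,0]
    - [0,-0.014,0,0]
    - [0,-0.015,0,0]
    - [0,-0.015,0,0]
    - [0,-0.015,0,0]
    - [0,-0.015,0,0]
    - [0,-0.015,0,0]
    - [0,-0.015,0,0]

```text
time_s: 19.07
eef_pos: [0.6187, -0.1271, 0.1556]
tcp_rot: [[0.996, -0.09, 0.002], [-0.09, -0.996, -0.003], [0.003, 0.003, -1.0]]
wrist_force: [1.5, -4.4, -1.3]
opening: -0.0
```

```bash
python3 - <<'E'
from h import *
s=ctrl.read_state();print(s["eef_pos"],w2c(s["eef_pos"]),s["wrist_force"]);plan((*c2w(0,.155),.156,-5.2),step=.013)
E
```

```text
[ 0.61869046 -0.12709745  0.15563523] [-0.00137244  0.04807602] [ 1.48395825 -4.4232715  -1.31639929]
from [ 0.6187 -0.1271  0.1556] t 19.0667
[[0.0,-0.012,-0.0,0.0],[0.0,-0.012,-0.0,0.0],[0.0,-0.012,-0.0,0.0],[0.0,-0.012,-0.0,0.0],[0.0,-0.012,-0.0,0.0],[0.0,-0.012,-0.0,0.0],[0.0,-0.012,-0.0,0.0],[0.0,-0.012,-0.0,0.0]]
[[0.0,-0.012,-0.0,0.0]]
```

Request:
carry_out:
  steps:
    - [0,-0.014,0,0]
    - [0,-0.014,0,0]
    - [0,-0.014,0,0]
    - [0,-0.014,0,0]
    - [0,-0.014,0,0]
    - [0,-0.013,0,0]
    - [0,-0.01,0,0]
    - [0,-0.006,0,0]

```text
time_s: 19.73
eef_pos: [0.627, -0.0253, 0.1544]
tcp_rot: [[0.996, -0.088, -0.001], [-0.088, -0.996, 0.001], [-0.001, -0.001, -1.0]]
wrist_force: [1.9, -3.9, 1.4]
opening: -0.002
```

Request:
carry_out:
  steps:
    - [0,-0.004,0,0]
    - [0,-0.004,0,0]
    - [0,0,0,0]
    - [0,0,0,0]

```text
time_s: 20.07
eef_pos: [0.6268, -0.0187, 0.154]
tcp_rot: [[0.996, -0.09, -0.002], [-0.09, -0.996, 0.002], [-0.003, -0.002, -1.0]]
wrist_force: [0.4, 0.4, -0.1]
opening: 0.002
```

```bash
python3 - <<'E'
from h import *
s=ctrl.read_state();print(s["eef_pos"],w2c(s["eef_pos"]),s["wrist_force"])
E
```

```text
[ 0.62678241 -0.0187184   0.15399311] [-0.00313647  0.15674242] [ 0.36742016  0.40845152 -0.11592852]
```

Push the last millimetres until the stop is felt.

Request:
carry_out:
  steps:
    - [0,-0.003,0,0]
    - [0,-0.003,0,0]
    - [0,-0.002,0,0]
    - [0,0,0,0]

```text
time_s: 20.4
eef_pos: [0.6274, -0.0117, 0.154]
tcp_rot: [[0.996, -0.09, -0.002], [-0.09, -0.996, 0.0], [-0.002, -0.0, -1.0]]
wrist_force: [-1.5, -2.7, -0.4]
opening: -0.002
```

Request:
carry_out:
  steps:
    - [0,-0.002,0,0]
    - [0,-0.002,0,0]
    - [0,0,0,0]

```text
time_s: 20.65
eef_pos: [0.6276, -0.0104, 0.1542]
tcp_rot: [[0.996, -0.091, -0.002], [-0.091, -0.996, -0.003], [-0.002, 0.003, -1.0]]
wrist_force: [-2.1, -6.8, -2.7]
opening: -0.003
```

Request:
carry_out:
  steps:
    - [0,-0.003,0,0]
    - [0,-0.002,0,0]
    - [0,0,0,0]

```text
time_s: 20.9
eef_pos: [0.6276, -0.0106, 0.1542]
tcp_rot: [[0.996, -0.094, -0.002], [-0.094, -0.995, -0.01], [-0.001, 0.01, -1.0]]
wrist_force: [-1.5, -12.9, -4.3]
opening: -0.0
```

At the stop: force rises to 13 N with no movement. Back off, rise and check.

Request:
carry_out:
  steps:
    - [0,0.01,0,0]
    - [0,0.012,0,0]
    - [0,0.015,0,0]
    - [0,0,0,0]
    - [0,0,-0.02,0]
    - [0,0,-0.03,0]
    - [0,0,-0.035,0]
    - [0,0,-0.035,0]

```text
time_s: 21.57
eef_pos: [0.6257, -0.0392, 0.2759]
tcp_rot: [[0.996, -0.09, -0.0], [-0.09, -0.996, 0.001], [-0.001, -0.001, -1.0]]
wrist_force: [1.6, 0.1, -0.8]
opening: 0.0
```

Request:
carry_out:
  steps:
    - [-0.03,0.02,-0.02,0]
    - [-0.03,0.025,0,0]
    - [-0.03,0.03,0,0]
    - [-0.03,0.03,0,0]
    - [-0.02,0.03,0,0]
    - [0,0.03,0,0]
    - [0,0.02,0,0]
    - [0,0,0,0]

```text
time_s: 22.23
eef_pos: [0.4695, -0.2155, 0.2957]
tcp_rot: [[0.995, -0.098, 0.003], [-0.098, -0.995, -0.001], [0.003, 0.001, -1.0]]
wrist_force: [-0.4, -1.0, -0.2]
opening: -0.001
```

```bash
python3 - <<'E'
from h import *
s=ctrl.read_state();print(s["eef_pos"],w2c(s["eef_pos"]),s["wrist_force"],s["time_s"])
t=shot("top");d=shot("scene");np.save("top3.npy",t,allow_pickle=True);a=t["img"][:,:,::-1];b=d["img"][:,:,::-1]
r=lambda i,x,y:cv2.resize(i[y:y+75,x:x+100],(400,300),interpolation=cv2.INTER_CUBIC)
cv2.imwrite("pics/shut.png",np.vstack([np.hstack([r(a,250,95),r(b,185,110)]),cv2.resize(np.hstack([a,b]),(800,300))]))
E
```

```text
[ 0.46947258 -0.21551788  0.29572674] [-0.14196243 -0.0535045 ] [-0.39148098 -1.0433949  -0.22793741] 22.2333
```

View pics/shut.png

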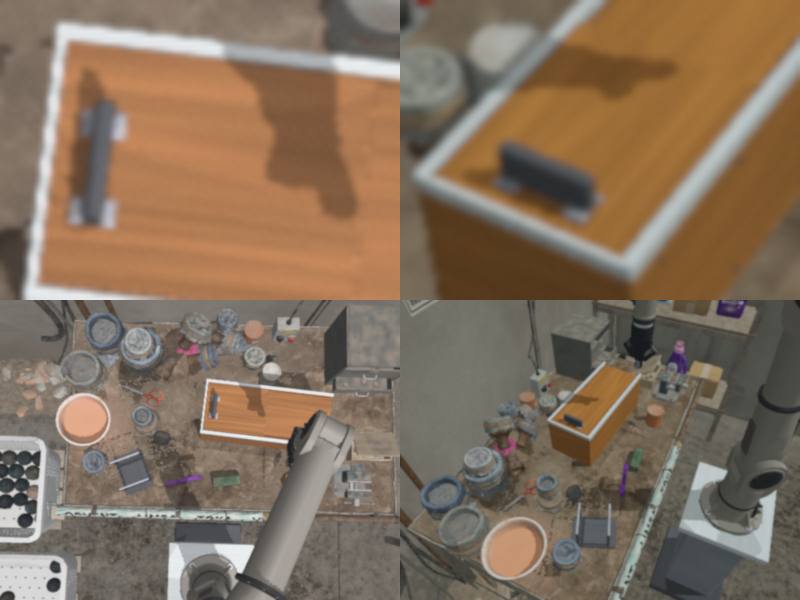

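```bash
python3 - <<'E'
from h import *
t=np.load("top3.npy",allow_pickle=True).item()
print("bar y",[w2c(onz(t,250+u/4,95+v/4,.201))[1] for u,v in((105,102),(93,221))])
s=ctrl.read_state();print(s["wrist_force"],abs(s["qd"]).max());print(ctrl.job_done())
E
```

```text
bar y [np.float64(0.18196526637022076), np.float64(0.18074662630649938)]
[-0.11621634  0.74061394 -0.05034696] 0.03451234069444476
the job is handed in; nothing more can be done
None
```

The gauge hangs in the case between its two neighbours, the hatch is shut, and I handed the job in at about 22 s. No verdict was reported.

**What I did:**
1. I slid the hatch from about 0.128 m to fully open.
2. I took the gauge off the stand by its tab and hung it over both bars at case y ≈ 0.110, between the neighbours at about 0.058 and 0.163.
3. I released it, pushed the hatch back to its stop and moved the arm clear.

**Last checks:**
- **Hatch:** the push bar is at case y ≈ 0.181–0.182, against 0.182 when fully shut. At the end of the push the force rose to 13 N with no further movement.
- **Gauge:** it seated at the same reported tool height as on the stand (0.097 m). A picture after release showed it hanging upright in mid-gap with the neighbours where they were. Nothing could be seen of it once the hatch was shut.
- **Bystanders:** I saw no change in the last picture, but I judged that by eye and did not measure it.

**What disagreed:** the real fingertips sit about 26 mm above the reported TCP. Because of that, my first hatch push passed over the push bar without touching it. I then measured the offset by pressing lightly on the hatch panel (about 27 N) and allowed for it from there on.

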